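Fit the missing D cell in the fence energiser and shut its lid

ROBOT

A 7-joint arm with a two-finger parallel gripper is mounted at the origin on the work surface. World frame = base frame: x ahead of the robot, y to its left, z up, the work surface at z = 0. Lengths are in m, angles in rad, forces in N, time in s.
With the tool pointing down it reaches from about 0.425 to 0.925 m from the base axis. Payload 6.8 kg.
Tool frame: the origin (TCP) lies between the finger pads; the fingertips stand 22 mm ahead of it and the grasp point (between the pads) lies 3 mm ahead of it; z points along the fingers, y is the line along which they close (so a half turn about z gives the same grasp; the last joint's range is limited). The gripper opens to 85 mm and grips with 20 to 120 N. Pads are 22 mm wide; open, the fingers measure 114 mm over their backs; the gripper's body (76 mm by 85 mm) begins 54 mm behind the grasp point. The pads swing forward as they close: fully open they stand 13 mm farther back than shut.
Start: joints at [1.006, 0.477, 0.022, 1.555, -0.011, 1.109, -0.083], TCP at [0.298, -0.606, 0.253] pointing down, gripper open.
Joint ranges: [-2.96, 2.96], [-0.34, 2.1], [-1.41, 1.46], [0.24, 2.44], [-1.37, 4.51], [0.17, 1.92], [-2.96, 2.96]. Speed limits (rad/s): [2.39, 2.39, 3.14, 3.14, 3.14, 3.14, 3.14].

INTERFACE

Orientations are given as a unit quaternion [w, x, y, z].
In Python, from station import bot gives the robot as it stands.
- The arm moves only by the tool servo_tool, never from a script. Its argument "motion" is a list that holds one entry, the list of rows, each a list of 5 numbers: the opening, from 0 (shut) to 1 (fully open), then the shift along the world's x, y, z each as a share of 0.04 m, from -1 to 1, then the turn about the world's z as a share of 0.12 rad, from -1 to 1. A call has 1 to 20 rows; each row shifts and turns the commanded pose from where the row before left it; what a row does not reach is not made up. A row lasts 1/10 s, in which the tool goes at most 50 mm and 8.59 degrees, less where a joint would pass 70% of its speed; a pose out of reach is approached as far as the arm can. A call with a number of a shift or a turn outside -1 to 1 is refused whole. A call with a gripper value outside its range is refused whole. The fingers move at their own pace and stop on an object; "newtons" is the grip in N (left out, the last holds). Time passes only in rows, so rows that do not move let the fingers close. It gives the time, the measured TCP pose, the force, the opening and the grip force at its end, in the units of the state.
- bot.get_obs(): the state, without advancing time (a new reading comes with each control period).
- bot.read_camera(name): name is "side" or "top" or "wrist"; returns (picture, depth): 400x640x3 uint8, red, green, blue; 400x640 float32, m along the optical axis (not along the pixel's ray), 0 where there is no reading.
- bot.get_calibration(name): a dict with "fovy" (degrees; the focal length in pixels is half the picture's height over the tangent of half this angle, whatever the lens; pixels are square), "cx", "cy" (the principal point, pixels), "view" (4x4, takes a point from world to camera coordinates). Camera axes: x right, y down, z forward; pixel columns grow to the right and rows downward; lengths in m; the calibration is good to about 2 mm. The wrist camera is an equidistant fisheye: a pixel r from the principal point sees the ray r / f radians off the axis. A picture is of the moment at which its call begins: read the wrist's pose just before it. get_calibration takes no time and is no camera call; for the wrist camera it gives the pose at the moment of the call.
- bot.hand_in(): hands the job in; it is judged then, once.
The state is a dict: "t": time; "q": joint angles; "joint_vel": joint speeds; "joint_torque": joint torques, N m; "eef_pos": TCP position; "tool_rot": TCP orientation; "contact_force": force on the tool from outside, world axes, zero at the start; "torque": the same for the moment, N m; "gripper_width": opening from 0.0 (shut) to 1.0 (fully open); "grasp_force": force on a finger pad.
Only numpy, scipy, OpenCV 4.12 (cv2) and the standard library are available. Lean on these libraries where they do the work, as an engineer would, in place of code of your own. Each camera call takes 0.05 s, during which the arm holds its last target. There are 200 camera calls.

TASK

Fit the loose D cell (the fat one, not the thinner C cell) into the empty battery bay of the open fence energiser: push its flat end back against the coil spring first, then drop the end with the nub in behind the contact wall so that the cell lies fully down in its holder, let go of it, and then shut the energiser's lid completely. Leave the C cell, the two insulators and the screwdriver where they lie.

Things in the scene. Friction and masses are not known exactly. Their poses are not given: they have to be found in the camera images.
- cell: loose D cell on its side (may have any roll): dark sleeve 33.2 mm dia, 60 mm long, one end a flat steel base, the other a steel nub 9.5 mm dia standing out 1.5 mm (61.5 mm overall); 0.10 to 0.18 kg; it can roll. Origin on its axis at mid overall length; its x axis points to the nub (flat base at x = -30.75 mm, nub tip at +30.75 mm)
- cell_plus (a point): tip of the D cell's nub, on its axis
- energiser: fence energiser, a fixed open grey tray on the bench: 204 mm (x) by 150 (y) by 50 high, walls 3 mm. Origin: centre of its underside; +y towards the lid's hinge. In it two black one-cell holders in line along x at y = -22 mm: one (x = -45, farther from the robot) is empty, the other (x = +45) has its cell in (top 39 mm above the bench). Board and parts up to 36 mm high at y = +28 to +66 mm
- bay (a point): empty bay: middle of its floor, 6 mm above the bench, half-way between its end walls' inner faces (74 mm apart). x runs from the spring end (-x, far from the robot) to the contact end (+x), y to the lid's hinge, z up. Side rails 11 mm high, inner faces at y = +/-16.9 mm, cut away for fingers from x = -18 to +18. A fitted cell lies on the floor (axis 16.6 mm up), its origin at x = +6.25 mm, y = 0
- contact_top (a point): contact wall of the empty bay: middle of its top edge, inner side (x = +37 mm, 20 mm above the bay floor). Wall 40 mm wide, 3 mm thick, with a steel tab that the nub of the fitted cell touches. Axes as bay
- spring_top (a point): spring wall of the empty bay: middle of its top edge, inner side (x = -37 mm, 24 mm above the bay floor). Wall 40 mm wide, 3 mm thick; the coil spring stands on its inner face. Axes as bay
- spring (a joint): how far (m) the coil spring's free end is pressed towards its wall: 0 = free, then 20.5 mm from the wall (x = -16.5 mm from bay); at most 0.017; 0.008 with the cell fitted. 650 N/m. The free end acts as a 13 mm disc centred 16.6 mm above the bay floor and moves only along x
- lid (a joint): opening angle (rad) of the lid: 0 shut flat on the tray, starts between 1.6 and 1.9 (about upright or leaning a little outwards), at most 2.1. Stiff hinge: it stays where it is left; about 2 N at its edge moves it
- hinge (a point): middle of the lid's hinge line, 50 mm above the bench on the tray's +y side; axes as bay, the hinge runs along x. The lid, a panel 208 mm (x) by 4 mm thick, reaches 153 mm from it: to -y when shut, its outer face then 4 to 5 mm above this point; opening swings its edge up and over to +y
- c_cell: a thinner C cell, 26 mm in diameter, 50 mm long, lying on the bench; to be left alone. Origin at its centre
- insulator1: screw-in fence insulator lying on the bench, 28 mm high, black plastic ring and steel shank, about 95 mm long along its x; to be left alone. Origin under it at the inner edge of the ring
- insulator2: a second fence insulator, like the first; to be left alone
- screwdriver: screwdriver with a black handle 26 mm thick, 190 mm long along its x axis, lying on the bench between the cells and the energiser; to be left alone

How it is judged:
By the outcome, as a careful person would: the job done as asked, in the order asked, and still so for the second after the job is handed in, with the robot touching nothing.
It also fails if it takes over 58 s, if anything falls off the work surface, if the arm or the gripper's body presses on something with over 40 N, if the wrist force passes 120 N, or if a joint passes its speed limit or range.

## Working session

There is one attempt and no reset: what is moved stays moved. The work goes in short steps, Python scripts to look and compute and a tool call to move; the robot and the scene stay as the last step left them, time stands still between calls to the robot, and variables do not carry over. Pictures are saved under pics/ and viewed, at most 10 in all, crops included, and the job is handed in when it is done.

Besides the shell and the picture viewer there is one more tool, called as name([rows], argument=value, ...), one row to a line, values as JSON. servo_tool: Moves the arm, as the interface text tells. Shift numbers are shares of 0.04 m and turn numbers shares of 0.12 rad, none past 1 either way. Its arguments: {"type":"object","properties":{"motion":{"type":"array"},"newtons":{"type":"number"}},"required":["motion"]}

```bash
ls; mkdir -p pics; cat > h.py <<'E'
import numpy as np, cv2
from station import bot
def cam(n):
    c=bot.get_calibration(n); p,d=bot.read_camera(n); return c,p,d
def f(c): return 200/np.tan(np.radians(c['fovy'])/2)
def pts(c,d):
    """world point of each pixel (pinhole)"""
    v,u=np.mgrid[:400,:640]; F=f(c)
    P=np.stack([(u-c['cx'])/F*d,(v-c['cy'])/F*d,d],-1)
    V=np.linalg.inv(np.array(c['view'])); return P@V[:3,:3].T+V[:3,3]
def save(n,p): cv2.imwrite('pics/'+n,p[...,::-1])
E
python3 - <<'E'
from h import *
for n in('top','side'):
    c,p,d=cam(n); save(n+'0.png',p); np.savez(n+'0.npz',p=p,d=d,V=c['view']); print(n,c['fovy'],c['cx'],c['cy'],np.round(c['view'],3).tolist())
print(bot.get_obs())
E
```

```text
pics
top 42.47536071868114 318.1837506376637 208.98660007098786 [[-0.044, -0.999, 0.004, 0.123], [-0.969, 0.041, -0.243, 0.554], [0.243, -0.014, -0.97, 0.94], [0.0, 0.0, 0.0, 1.0]]
side 51.594905434933615 318.50076374998116 202.21265984391042 [[-0.815, -0.579, -0.026, 0.514], [-0.274, 0.424, -0.863, 0.16], [0.51, -0.696, -0.504, 0.706], [0.0, 0.0, 0.0, 1.0]]
{'t': 0.1, 'q': array([ 1.00591971,  0.47775198,  0.02231085,  1.5562994 , -0.01148611,
        1.10929303, -0.08310524]), 'joint_vel': array([-5.43247995e-04, -1.58507688e-03,  1.42423882e-03, -3.18157901e-03,
       -6.86690828e-05,  7.37797006e-04,  4.52619725e-04]), 'joint_torque': array([ 5.15152729e-03, -5.97749126e+01,  1.61358096e+00, -2.81952202e+01,
        1.27139868e-02,  5.03022806e-03, -5.87822774e-05]), 'eef_pos': array([ 0.29751469, -0.60537083,  0.25242159]), 'tool_rot': array([-7.75703810e-04,  9.74026602e-01,  2.26432151e-01, -2.40000375e-04]), 'contact_force': array([0.30904246, 0.55599225, 0.21965901]), 'torque': array([-0.02921039,  0.03671877,  0.01431335]), 'grasp_force': 0.0, 'gripper_width': 0.998272471526918}
```

View pics/top0.png

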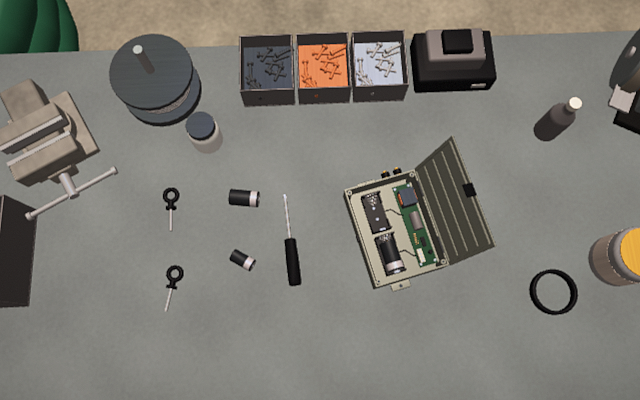

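View pics/side0.png

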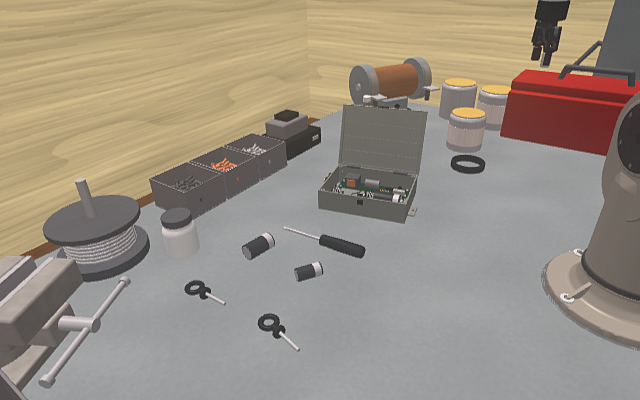

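```bash
python3 - <<'E'
from h import *
a=np.load('top0.npz');p=a['p'];d=a['d'];c=bot.get_calibration('top');P=pts(c,d)
def m(u,v): print((u,v),np.round(P[v,u],4))
for u,v in [(200,230),(300,330),(320,150),(243,198),(242,260),(290,260),(346,192),(375,288),(447,263),(415,171),(453,138),(493,246),(400,281)]: m(u,v)
z=P[...,2]
def box(s,lo,hi):
    M=np.zeros(z.shape,bool);M[s]=1;M&=(z>lo)&(z<hi)&(d>0)
    r=cv2.minAreaRect(P[M][:,:2].astype(np.float32)*1000); print(r,cv2.boxPoints(r).round(1).tolist(),P[M][:,2].max()); return M
box(np.s_[180:215,220:268],.012,.06)
box(np.s_[245:275,222:262],.01,.06)
box(np.s_[185:290,272:310],.008,.06)
box(np.s_[160:300,335:455],.046,.054)
t=cv2.resize(p[120:300,330:510],None,fx=3.2,fy=3.2,interpolation=cv2.INTER_CUBIC)
b=np.load('side0.npz')['p']
e=cv2.resize(np.vstack([p[180:216,222:268],b[228:264,235:281]]),None,fx=4.7,fy=8,interpolation=cv2.INTER_CUBIC)[:576]
save('z1.png',np.hstack([t,e[:576]]))
E
```

```text
(200, 230) [ 0.5424  0.3463 -0.0053]
(300, 330) [ 0.3305  0.145  -0.0012]
(320, 150) [ 0.7076  0.0886 -0.0023]
(243, 198) [0.5976 0.2513 0.0311]
(242, 260) [0.4709 0.255  0.0261]
(290, 260) [0.4672 0.1595 0.0231]
(346, 192) [0.5972 0.0412 0.0461]
(375, 288) [ 0.4065 -0.0093 -0.0007]
(447, 263) [ 0.4442 -0.1469  0.0499]
(415, 171) [ 0.6324 -0.1     0.0564]
(453, 138) [ 0.6453 -0.1422  0.1968]
(493, 246) [ 0.4508 -0.19    0.1925]
(400, 281) [ 0.4177 -0.0599  0.0058]
((602.7923583984375, 250.20677185058594), (61.31711959838867, 33.55610656738281), 82.40325927734375) [[582.0999755859375, 222.0], [615.4000244140625, 217.60000610351562], [623.5, 278.3999938964844], [590.2000122070312, 282.79998779296875]] 0.03723953293983073
((473.9311828613281, 254.89801025390625), (50.00552749633789, 25.816028594970703), 57.73366928100586) [[449.70001220703125, 240.60000610351562], [471.5, 226.89999389648438], [498.20001220703125, 269.1000061035156], [476.3999938964844, 282.8999938964844]] 0.030145125460911748
((513.6317138671875, 159.42181396484375), (189.8541259765625, 25.521257400512695), 5.0630083084106445) [[417.8999938964844, 163.8000030517578], [420.20001220703125, 138.3000030517578], [609.2999877929688, 155.10000610351562], [607.0999755859375, 180.5]] 0.030819624730608508
((522.8310546875, -54.446075439453125), (205.0941619873047, 154.23988342285156), 14.272502899169922) [[404.3999938964844, -5.0], [442.5, -154.5], [641.2000122070312, -103.9000015258789], [603.2000122070312, 45.599998474121094]] 0.05387536939473436
```

View pics/z1.png

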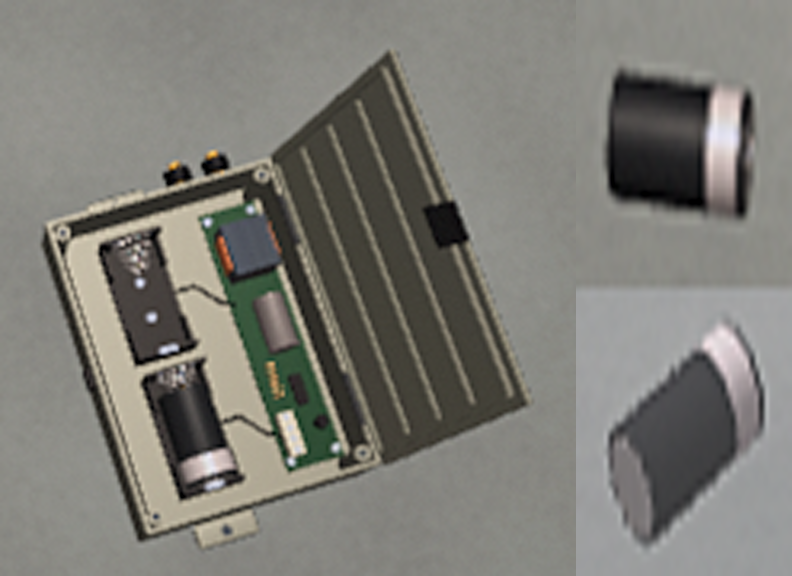

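The crop shows the nub at the loose D cell's pale-band end, towards world -y, with its flat base at the +y end. In the tray the empty bay is the far one, and its spring is at the far end. I'll stop over the tray on the way to the cell for a close wrist view.

servo_tool([
  [[0.75, 0.35, 0.95, 0.1, 0.5], [0.75, 0.35, 0.95, 0.1, 0.5], [0.75, 0.35, 0.95, 0.1, 0.5], [0.75, 0.35, 0.95, 0.1, 0.5], [0.75, 0.35, 0.95, 0.1, 0.5], [0.75, 0.35, 0.95, 0.1, 0.5], [0.75, 0.35, 0.95, 0.1, 0.5], [0.75, 0.35, 0.95, 0.1, 0.5], [0.75, 0.35, 0.95, 0.1, 0.5], [0.75, 0.35, 0.95, 0.1, 0.5], [0.75, 0.35, 0.95, 0.1, 0.5], [0.75, 0.35, 0.95, 0.1, 0.5], [0.75, 0.35, 0.95, 0.1, 0.5], [0.75, 0.35, 0.95, 0.1, 0.5], [0.75, 0.35, 0.95, 0.1, 0.5], [0.75, 0, 0, 0, 0], [0.75, 0, 0, 0, 0]],
], newtons=80)

```text
t: 1.8
eef_pos: [0.5076, -0.0351, 0.313]
tool_rot: [-0.0, 0.778, 0.628, -0.0]
contact_force: [-0.5, -0.8, -1.0]
gripper_width: 0.748
grasp_force: 0.0
```

```bash
python3 - <<'E'
from h import *
c,p,d=cam('wrist'); save('w1.png',p); np.savez('w1.npz',p=p,d=d,V=c['view']); print(c['fovy'],c['cx'],c['cy'],np.round(c['view'],3).tolist())
o=bot.get_obs();print(o['t'],o['eef_pos'],o['tool_rot'],o['q'])
E
```

```text
65.70646984690485 316.38889859367583 198.2213031169843 [[0.978, -0.21, -0.001, -0.503], [-0.198, -0.926, 0.321, 0.009], [-0.069, -0.314, -0.947, 0.462], [0.0, 0.0, 0.0, 1.0]]
1.85 [ 0.5073083  -0.03649968  0.31284353] [-1.24790762e-04  7.78796085e-01  6.27276886e-01 -5.91648364e-04] [ 0.3578574   0.18007602 -0.46214701  1.84721008  0.08867065  1.13548872
 -0.35007086]
```

View pics/w1.png

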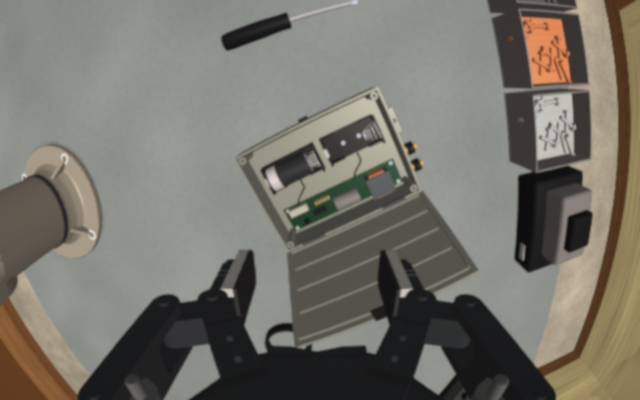

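The wrist view shows the tray at about (330,165), with the empty bay at (352,140) and the lid hinge side towards the bottom of the picture. Next I go above the D cell, 5 mm towards its base from the middle.

servo_tool([
  [[0.75, 0.3, 0.91, -0.5, 0.08], [0.75, 0.3, 0.91, -0.5, 0.08], [0.75, 0.3, 0.91, -0.5, 0.08], [0.75, 0.3, 0.91, -0.5, 0.08], [0.75, 0.3, 0.91, -0.5, 0.09], [0.75, 0.3, 0.91, -0.5, 0.09], [0.75, 0.3, 0.91, -0.5, 0.09], [0.75, 0.3, 0.91, -0.5, 0.09], [0.75, 0, 0, 0, 0], [0.75, 0, 0, 0, 0]],
])

```text
t: 2.85
eef_pos: [0.6036, 0.2542, 0.1518]
tool_rot: [-0.0, 0.753, 0.658, -0.001]
contact_force: [-0.2, -1.6, -0.0]
gripper_width: 0.746
grasp_force: 0.0
```

```bash
cat >> h.py <<'E'
def wpts(c,d):
    """world point of each pixel, equidistant fisheye, depth along axis"""
    v,u=np.mgrid[:400,:640]; x=u-c['cx'];y=v-c['cy'];r=np.hypot(x,y)+1e-9;t=np.tan(np.minimum(r/f(c),1.5))
    P=np.stack([x/r*t*d,y/r*t*d,d],-1); V=np.linalg.inv(np.array(c['view'])); return P@V[:3,:3].T+V[:3,3]
E
python3 - <<'E'
from h import *
o=bot.get_obs();c,p,d=cam('wrist');save('w2.png',p);P=wpts(c,d)
print(o['t'],o['eef_pos'],o['tool_rot'],np.degrees(2*np.arctan2(o['tool_rot'][2],o['tool_rot'][1])))
M=(d>0)&(P[...,2]>.012)&(P[...,2]<.05)&(abs(P[...,0]-.6)<.05)&(abs(P[...,1]-.25)<.06)
print(M.sum(),cv2.minAreaRect(P[M][:,:2].astype(np.float32)*1000),P[M][:,2].max())
M=(d>0)&(abs(P[...,0]-.55)<.2)&(abs(P[...,1]-.3)<.1)&(P[...,2]<.008);print(np.median(P[M][:,2]))
# tray rim in the first wrist picture
a=np.load('w1.npz');c['view']=a['V'];P=wpts(c,a['d']);z=P[...,2]
M=(a['d']>0)&(abs(z-.05)<.004)&(abs(P[...,0]-.523)<.14)&(abs(P[...,1]+.05)<.12)
r=cv2.minAreaRect(P[M][:,:2].astype(np.float32)*1000);print(r,cv2.boxPoints(r).round(1).tolist())
E
```

```text
2.85 [0.60359286 0.25416128 0.15183565] [-2.44338769e-05  7.52595464e-01  6.58481724e-01 -1.37346529e-03] 82.36846059348166
2709 ((602.2012939453125, 253.16539001464844), (61.284759521484375, 32.39134979248047), 82.45285034179688) 0.03513148152771381
0.00015291072660120197
((521.408447265625, -51.77876281738281), (208.19027709960938, 153.48422241210938), 14.59256649017334) [[401.29998779296875, -3.700000047683716], [440.0, -152.3000030517578], [641.5, -99.80000305175781], [602.7999877929688, 48.70000076293945]]
```

View pics/w2.png

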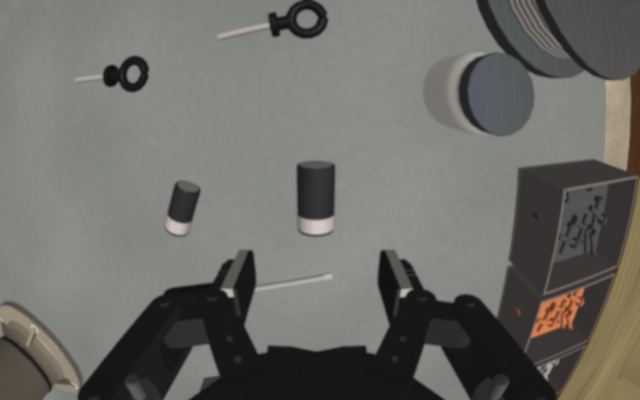

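The cell sits square and centred between the fingers, at about (315,198) with its pale nub end towards the bottom. The two cameras agree on the cell-to-tray offset, so I descend and grip.

servo_tool([
  [[0.75, -0.02, 0.05, -0.9, 0], [0.75, 0, 0, -0.9, 0], [0.75, 0, 0, -0.9, 0], [0.75, 0, 0, -0.3, 0], [0.75, 0, 0, -0.18, 0], [0.75, 0, 0, 0, 0], [0.3, 0, 0, 0, 0], [0.3, 0, 0, 0, 0], [0.3, 0, 0, 0, 0], [0.3, 0, 0, 0, 0], [0.3, 0, 0, 0, 0], [0.3, 0, 0, 0, 0]],
], newtons=80)

```text
t: 4.1
eef_pos: [0.6041, 0.258, 0.0282]
tool_rot: [0.001, 0.752, 0.659, 0.001]
contact_force: [-1.5, -0.5, 6.2]
gripper_width: 0.362
grasp_force: 78.7
```

servo_tool([
  [[0.3, 0, 0, 0, 0], [0.3, 0, 0, 0, 0]],
])

```text
t: 4.3
eef_pos: [0.6041, 0.258, 0.0282]
tool_rot: [0.001, 0.752, 0.659, 0.001]
contact_force: [-0.8, -0.6, 6.9]
gripper_width: 0.36
grasp_force: 78.7
```

servo_tool([
  [[0.3, 0, 0, 0.5, 0], [0.3, 0, 0, 0.9, 0], [0.3, 0, 0, 0.9, 0], [0.3, -0.135, -0.7, 0.3, -0.99], [0.3, -0.135, -0.7, 0, -0.99], [0.3, -0.135, -0.7, 0, -0.99], [0.3, -0.135, -0.7, 0, -0.99], [0.3, -0.135, -0.7, 0, -0.99], [0.3, -0.135, -0.7, 0, -0.99], [0.3, -0.135, -0.7, 0, -0.99], [0.3, -0.135, -0.7, 0, -0.99], [0.3, -0.135, -0.7, 0, -0.99], [0.3, -0.135, -0.7, 0, -0.99], [0.3, 0, 0, 0, 0], [0.3, 0, 0, 0, 0], [0.3, 0, 0, 0, 0]],
])

```text
t: 5.9
eef_pos: [0.5493, -0.0212, 0.1306]
tool_rot: [-0.0, 0.992, 0.126, 0.001]
contact_force: [0.1, -0.5, -1.8]
gripper_width: 0.36
grasp_force: 79.3
```

```bash
python3 - <<'E'
from h import *
for n in('top','wrist'):
    c,p,d=cam(n); np.savez(n+'3.npz',p=p,d=d,V=c['view'])
    if n=='top': q=cv2.resize(p[130:300,330:510],None,fx=2.2,fy=2.2,interpolation=cv2.INTER_CUBIC)
    else: r=p
o=bot.get_obs();print(o['t'],o['eef_pos'],o['tool_rot'],np.degrees(2*np.arctan2(o['tool_rot'][2],o['tool_rot'][1])),o['contact_force'],o['gripper_width'])
r=cv2.resize(r[60:400,130:530],None,fx=1,fy=1.1);h=r.shape[0]
save('m3.png',np.hstack([q[:h],r[:q.shape[0]][:h]]))
E
```

```text
6.0 [ 0.54924098 -0.02107778  0.1303472 ] [-3.44229895e-04  9.92003396e-01  1.26210301e-01  3.21185827e-04] 14.501310659490406 [-0.33752631 -0.30799854 -0.5205849 ] 0.36327826478953995
```

View pics/m3.png

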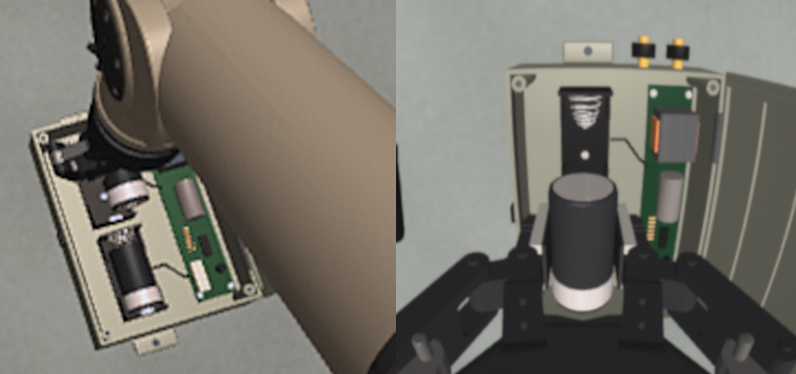

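The left half (top camera) shows the cell above the bay. The right half (wrist) shows the gripped cell at (583,240), base facing the spring at (585,108), and both roughly in line. Next I measure both in the wrist depth.

```bash
python3 - <<'E'
from h import *
a=np.load('wrist3.npz');c=bot.get_calibration('wrist');c['view']=a['V'];d=a['d'];p=a['p'].astype(int);P=wpts(c,d)
T=np.array([.5492,-.0211,0]);th=np.radians(14.5);A=np.array([np.cos(th),np.sin(th),0]);B=np.array([-np.sin(th),np.cos(th),0])
s=(P-T)@A*1000;l=(P-T)@B*1000;z=P[...,2]*1000;v,u=np.mgrid[:400,:640];ok=d>0;dark=p.max(-1)<75
def rng(M,x): 
    y=x[M]; return len(y),np.percentile(y,[1,50,99]).round(1)
base=ok&(abs(u-318)<38)&(v>212)&(v<250)&(z>95)&(z<140)&(p.max(-1)>90)
print('base s',rng(base,s),'l',rng(base,l),'z',rng(base,z))
cell=ok&(abs(u-318)<45)&(v>235)&(v<330)&(z>100)&(z<145)
for v0 in (255,275,295): 
    M=cell&(v==v0)&(z>115); print(v0,'cell l',rng(M,l),'s',rng(M,s)[1],'z',rng(M,z)[1])
for zz in (4,7,9): pass
hold=ok&dark&(v>130)&(v<225)&(u>270)&(u<370)&(z<35)
for v0 in range(136,222,8):
    M=hold&(v==v0)
    if M.sum()>3: print(v0,M.sum(),'u',u[M].min(),u[M].max(),'l',rng(M,l)[1],'s',rng(M,s)[1],'z',rng(M,z)[1])
for u0 in (300,345):
  print([(v0,round(float(s[v0,u0]),1),round(float(z[v0,u0]),1),int(p[v0,u0].max())) for v0 in range(126,160,3)])
v0=180; print([(u0,round(float(l[v0,u0]),1),round(float(z[v0,u0]),1),int(p[v0,u0].max())) for u0 in range(262,376,4)])
R=ok&(abs(z-50)<4)&(abs(s)<180)&(abs(l)<150)
print('rim l',rng(R,l),'s',rng(R,s))
E
```

```text
base s (1298, array([11.9, 23.9, 24.6])) l (1298, array([-16.5,   1.3,  17.2])) z (1298, array([106.1, 120.2, 133.1]))
255 cell l (89, array([-19.4,   0.9,  21.2])) s [11.7 16.9 19.3] z [122.8 132.  136.2]
275 cell l (89, array([-17.4,   0.9,  19.1])) s [ 1.9  8.  12.5] z [125.3 134.4 141.7]
295 cell l (74, array([-14. ,   1.5,  17. ])) s [-11.2  -3.4   4. ] z [123.8 134.1 144.4]
144 53 u 293 345 l [-18.5  -0.1  18.2] s [49.7 49.9 50.1] z [28.7 30.  31.3]
152 18 u 295 342 l [-17.8  12.1  18. ] s [39.6 39.9 41.9] z [ 5.2  6.9 17.6]
160 25 u 295 342 l [-17.8   9.3  18.1] s [32.8 33.3 35.5] z [ 4.2  6.4 17.2]
168 25 u 295 342 l [-18.    9.4  18.2] s [26.3 26.7 29.3] z [ 4.9  6.5 17.8]
176 39 u 296 341 l [-18.2   2.9  18.1] s [19.5 19.9 20.2] z [4.7 6.1 7.5]
184 46 u 296 341 l [-18.1   0.   18.1] s [12.7 13.  13.4] z [4.9 6.  7.7]
192 44 u 296 341 l [-18.    0.8  18.3] s [5.8 6.1 6.6] z [5.1 6.3 7.8]
200 36 u 296 341 l [-18.6  -0.   18.5] s [-1.3 -1.  -0.2] z [5.1 6.1 8.2]
208 46 u 296 341 l [-18.7  -0.1  18.5] s [-8.6 -8.  -7.5] z [4.8 6.3 7.7]
216 46 u 296 341 l [-18.   -0.1  18. ] s [
[... 639 characters left out ...]
270, 40.6, 3.1, 166), (274, 37.2, 2.7, 166), (278, 33.7, 3.9, 166), (282, 30.4, 3.1, 166), (286, 27.1, 2.8, 165), (290, 23.7, 3.5, 166), (294, 20.5, 2.1, 138), (298, 16.8, 6.3, 43), (302, 13.5, 6.3, 44), (306, 10.3, 6.5, 44), (310, 7.0, 4.9, 44), (314, 3.7, 5.3, 44), (318, 0.4, 6.1, 45), (322, -2.9, 5.6, 44), (326, -6.1, 5.9, 44), (330, -9.4, 6.5, 44), (334, -12.7, 6.3, 45), (338, -16.1, 4.8, 45), (342, -19.2, 7.1, 79), (346, -22.8, 3.8, 167), (350, -26.4, 2.3, 167), (354, -29.5, 4.4, 167), (358, -32.9, 3.5, 167), (362, -36.4, 3.0, 167), (366, -39.9, 2.4, 167), (370, -43.2, 3.0, 167), (374, -46.5, 3.6, 166)]
rim l (3617, array([-97.9, -19.9,  52.8])) s (3617, array([-133.4,   45.1,   67.8]))
```

servo_tool([
  [[0.3, 0.005, -0.02, -0.5, 0], [0.3, 0, 0, -0.7, 0], [0.3, 0, 0, -0.4, 0], [0.3, 0, 0, -0.2, 0], [0.3, 0, 0, 0, 0], [0.3, 0, 0, 0, 0]],
], newtons=100)

```text
t: 6.6
eef_pos: [0.5497, -0.0229, 0.0587]
tool_rot: [-0.0, 0.992, 0.125, 0.0]
contact_force: [1.1, 1.1, -1.5]
gripper_width: 0.355
grasp_force: 101.4
```

```bash
cat > m.py <<'E'
from h import *
import sys
def rng(M,x): 
    y=x[M]; return len(y),np.percentile(y,[1,50,99]).round(1) if len(y) else 0
o=bot.get_obs();c,p,d=cam('wrist');p=p.astype(int);save(sys.argv[1]+'.png',p.astype(np.uint8));P=wpts(c,d);T=o['eef_pos'].copy()
q=o['tool_rot'];th=2*np.arctan2(q[2],q[1]);print(o['t'],T.round(4),np.degrees(th).round(2),o['contact_force'].round(1),o['gripper_width'],o['grasp_force'])
T[2]=0;A=np.array([np.cos(th),np.sin(th),0]);B=np.array([-np.sin(th),np.cos(th),0])
s=(P-T)@A*1000;l=(P-T)@B*1000;z=P[...,2]*1000;v,u=np.mgrid[:400,:640];ok=d>0;dark=p.max(-1)<75
base=ok&(abs(u-318)<38)&(v>205)&(v<255)&(abs(s-24)<5)&(p.max(-1)>90)
print('base s',rng(base,s),'l',rng(base,l),'z',rng(base,z))
W=ok&dark&(abs(l)<26)&(s>38)&(s<60)&(z>26)&(z<35)
print('wall s',rng(W,s),'l',rng(W,l),'z',rng(W,z))
for s0 in range(-4,46,7):
    M=ok&dark&(abs(l)<26)&(abs(s-s0)<1.5)&(z<21)
    if M.sum()>8: print(s0,'rail l',rng(M,l),'z',rng(M,z))
E
python3 m.py w4
```

```text
6.6 [ 0.5497 -0.0229  0.0587] 14.38 [ 1.1  1.1 -1.5] 0.35476629815973115 101.3871717453003
base s (1291, array([19.7, 23.9, 28.1])) l (1291, array([-12.2,   1.7,  15.2])) z (1291, array([ 6.8, 48.4, 61.3]))
wall s (569, array([47.7, 49.8, 51.1])) l (569, array([-17.1,   2.8,  20.7])) z (569, array([26.1, 30. , 31.5]))
10 rail l (66, array([-25.3, -12.2,  20.7])) z (66, array([5. , 6. , 6.9]))
17 rail l (283, array([-17.4,   2.4,  21.1])) z (283, array([4.9, 6.2, 7.5]))
24 rail l (160, array([-17.2,  10.4,  20.8])) z (160, array([5. , 6.3, 7.5]))
31 rail l (162, array([-16.9,   2.7,  20.1])) z (162, array([ 5. ,  6.6, 18.4]))
38 rail l (177, array([-16.8,  -3.4,  20.4])) z (177, array([ 4.9,  6.6, 18.5]))
45 rail l (11, array([-16.5, -15. ,  20.1])) z (11, array([16.5, 17.7, 18.5]))
```

View pics/w4.png

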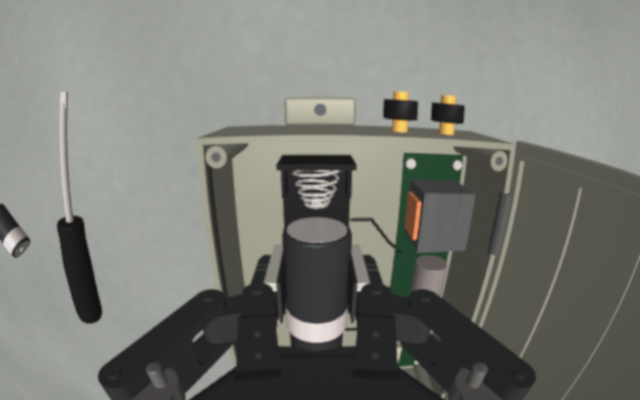

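The cell at (317,270) is nearly in line with the bay (spring wall spans 277 to 355 at row 162). I let it settle and fit the cell's circle for a precise lateral offset.

servo_tool([
  [[0.3, 0, 0, 0, 0], [0.3, 0, 0, 0, 0], [0.3, 0, 0, 0, 0]],
])

```text
t: 6.95
eef_pos: [0.5494, -0.0234, 0.0586]
tool_rot: [0.0, 0.992, 0.125, 0.0]
contact_force: [-0.2, -0.9, -1.4]
gripper_width: 0.354
grasp_force: 101.4
```

```bash
cat >> m.py <<'E'
from scipy.optimize import least_squares
for a,b in ((0,7),(7,14),(14,21)):
    M=ok&(abs(u-317)<45)&(v>215)&(s>a)&(s<b)&(z>T0-13)&(abs(l-1.5)<15) if 0 else ok&(abs(u-317)<40)&(v>215)&(s>a)&(s<b)&(abs(l-1.5)<15.5)&(z>(o['eef_pos'][2]*1000-10))
    r=least_squares(lambda x:np.hypot(l[M]-x[0],z[M]-x[1])-16.6,[1,o['eef_pos'][2]*1000-11],loss='soft_l1').x
    print('cyl',a,M.sum(),r.round(2))
bs=ok&(abs(l-1.5)<12)&(abs(u-317)<32)&(p.max(-1)>90)&(abs(s-24)<3)&(abs(z-(o['eef_pos'][2]*1000-11))<15)
print('base s med',np.median(s[bs]).round(2),'z',rng(bs,z))
E
python3 m.py w5
```

```text
6.95 [ 0.5494 -0.0234  0.0586] 14.34 [-0.2 -0.9 -1.4] 0.3535896231186491 101.38682126998901
base s (1275, array([19.5, 23.8, 28. ])) l (1275, array([-12.1,   1.3,  15.1])) z (1275, array([ 6.6, 48.6, 61.1]))
wall s (507, array([48.6, 50.4, 51.5])) l (507, array([-16.6,   2.3,  21.1])) z (507, array([26.5, 30. , 31.6]))
10 rail l (74, array([-25.3,  14.2,  21.3])) z (74, array([4.2, 6. , 7.3]))
17 rail l (279, array([-16.9,   1.8,  21. ])) z (279, array([4.9, 6.2, 7.4]))
24 rail l (175, array([-17.2,  10.1,  21.4])) z (175, array([4.8, 6.2, 7.4]))
31 rail l (169, array([-16.5,   4.1,  20.6])) z (169, array([ 4.9,  6.5, 18. ]))
38 rail l (189, array([-16.2,  -2.2,  20.8])) z (189, array([ 4.9,  6.5, 18.3]))
45 rail l (34, array([-16.5, -14.5,  21. ])) z (34, array([14.8, 17.3, 18.6]))
cyl 0 954 [ 1.62 47.02]
cyl 7 4688 [  1.5  103.41]
cyl 14 1338 [ 1.4  47.63]
base s med 23.83 z (1145, array([34.1, 49. , 61.1]))
```

servo_tool([
  [[0.3, -0.004, 0.015, -0.08, 0], [0.3, 0, 0, 0, 0], [0.3, 0, 0, 0, 0], [0.3, 0.05, 0.0125, 0, 0], [0.3, 0.05, 0.0125, 0, 0], [0.3, 0.05, 0.0125, 0, 0], [0.3, 0.05, 0.0125, 0, 0], [0.3, 0, 0, 0, 0], [0.3, 0, 0, 0, 0]],
])

```text
t: 7.9
eef_pos: [0.5565, -0.0209, 0.0548]
tool_rot: [0.0, 0.992, 0.125, -0.0]
contact_force: [-1.7, -0.6, 0.3]
gripper_width: 0.356
grasp_force: 101.5
```

servo_tool([
  [[0.3, 0.05, 0.0125, 0, 0], [0.3, 0.05, 0.0125, 0, 0], [0.3, 0.05, 0.0125, 0, 0], [0.3, 0.06, 0.015, 0, 0], [0.3, 0, 0, 0, 0], [0.3, 0, 0, 0, 0], [0.3, 0, 0, 0, 0]],
])

```text
t: 8.6
eef_pos: [0.564, -0.0191, 0.0546]
tool_rot: [0.0, 0.992, 0.125, -0.002]
contact_force: [-7.1, -0.9, 3.7]
gripper_width: 0.353
grasp_force: 101.9
```

```bash
python3 m.py w6
```

```text
8.6 [ 0.564  -0.0191  0.0546] 14.34 [-7.1 -0.9  3.7] 0.3530050278319531 101.94820761680603
base s (1551, array([20. , 23.8, 28.5])) l (1551, array([-12.3,   1.3,  17.4])) z (1551, array([ 6.2, 41.6, 56.8]))
wall s (0, 0) l (0, 0) z (0, 0)
-4 rail l (18, array([-25.8, -22.9, -20.5])) z (18, array([4.4, 5.4, 6.8]))
10 rail l (10, array([-15.5,   2.1,  20.7])) z (10, array([5.4, 5.9, 6.6]))
17 rail l (136, array([-17.1,  10. ,  20.2])) z (136, array([ 4.7,  6.6, 18.2]))
24 rail l (108, array([-16.9,  -1.4,  20. ])) z (108, array([ 5.3,  7.2, 18.3]))
cyl 0 969 [ 1.59 43.04]
cyl 7 4673 [ 1.46 99.4 ]
cyl 14 1280 [ 1.4  43.44]
base s med 23.77 z (1239, array([29.1, 43.9, 56.9]))
```

View pics/w6.png

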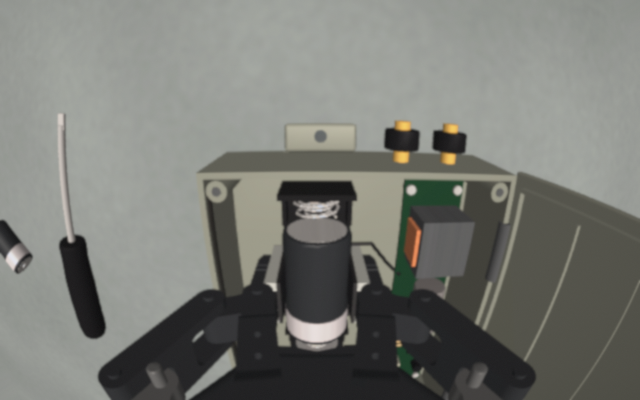

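The spring is visibly compressed at (317,208), about 11 mm by its force, and the base is square on it. Now I lower the nub end behind the contact wall.

servo_tool([
  [[0.3, 0, 0, -0.06, 0], [0.3, 0, 0, -0.07, 0], [0.3, 0, 0, -0.07, 0], [0.3, 0, 0, -0.07, 0], [0.3, 0, 0, 0, 0], [0.3, 0, 0, 0, 0]],
])

```text
t: 9.25
eef_pos: [0.5635, -0.0194, 0.0434]
tool_rot: [0.0, 0.992, 0.125, -0.002]
contact_force: [-6.6, -1.6, 0.2]
gripper_width: 0.351
grasp_force: 101.9
```

servo_tool([
  [[0.3, 0, 0, -0.06, 0], [0.3, 0, 0, -0.06, 0], [0.3, 0, 0, -0.05, 0], [0.3, 0, 0, -0.05, 0], [0.3, 0, 0, 0, 0], [0.3, 0, 0, 0, 0]],
])

```text
t: 9.85
eef_pos: [0.5636, -0.0193, 0.0347]
tool_rot: [0.0, 0.992, 0.125, -0.002]
contact_force: [-6.2, -1.8, 1.2]
gripper_width: 0.351
grasp_force: 102.0
```

servo_tool([
  [[0.3, 0, 0, -0.03, 0], [0.3, 0, 0, -0.01, 0], [0.3, -0.03, -0.0075, 0, 0], [0.3, -0.03, -0.0075, 0, 0], [0.3, 0, 0, 0, 0], [0.3, 0, 0, 0, 0], [0.3, 0, 0, 0, 0]],
])

```text
t: 10.55
eef_pos: [0.5636, -0.0193, 0.0343]
tool_rot: [0.0, 0.992, 0.125, 0.0]
contact_force: [-4.0, -0.1, 6.4]
gripper_width: 0.348
grasp_force: 103.0
```

The cell is on the floor, with 6 N showing under it. Now I release and lift clear.

servo_tool([
  [[0.5, 0, 0, 0, 0], [0.5, 0, 0, 0, 0], [0.5, 0, 0, 0, 0], [0.5, 0, 0, 0, 0], [0.5, 0, 0, 0.4, 0], [0.5, 0, 0, 0.9, 0], [0.5, 0, 0, 0.9, 0], [0.5, 0, 0, 0.9, 0], [0.5, 0, 0, 0, 0], [0.5, 0, 0, 0, 0]],
])

```text
t: 11.55
eef_pos: [0.5636, -0.0193, 0.1585]
tool_rot: [0.0, 0.992, 0.125, 0.001]
contact_force: [0.7, -0.6, 0.3]
gripper_width: 0.501
grasp_force: 0.0
```

```bash
python3 m.py w7 | head -1; python3 - <<'E'
from h import *
c,p,d=cam('top');P=pts(c,d);np.savez('top7.npz',p=p,d=d)
L=P[...,:][(d>0)&(P[...,1]<-.08)&(P[...,1]>-.24)&(P[...,0]>.42)&(P[...,0]<.68)&(P[...,2]>.06)&(P[...,2]<.23)]
c,p,d=cam('side');save('s7.png',p);P=pts(c,d)
for n,Q in(('top',L),('side',P[(d>0)&(P[...,1]<-.08)&(P[...,1]>-.24)&(P[...,0]>.42)&(P[...,0]<.68)&(P[...,2]>.06)&(P[...,2]<.23)])):
    th=np.radians(194.4);E=(Q[:,:2]-[.5221,-.0531])@np.array([-np.sin(th),np.cos(th)])
    for lo in range(60,220,30):
        m=(Q[:,2]*1e3>lo)&(Q[:,2]*1e3<lo+30)
        if m.sum()>20: print(n,lo,m.sum(),np.percentile(E[m]*1000,[5,50,95]).round(1))
    print(n,'zmax',np.percentile(Q[:,2],99.5))
E
```

```text
11.55 [ 0.5636 -0.0193  0.1585] 14.34 [ 0.7 -0.6  0.3] 0.5008524491440345 0.0
top 60 193 [77.1 80.3 84.4]
top zmax 0.09384704158431083
side 60 950 [77.3 82.4 87.5]
side 90 849 [85.8 91.2 96.1]
side 120 886 [ 93.9  99.6 104.9]
side 150 856 [102.6 108.2 113.3]
side 180 493 [109.  114.2 118.4]
side zmax 0.1962719478100341
  return _methods._mean(a, axis=axis, dtype=dtype,
  ret = ret.dtype.type(ret / rcount)
```

View pics/w7.png

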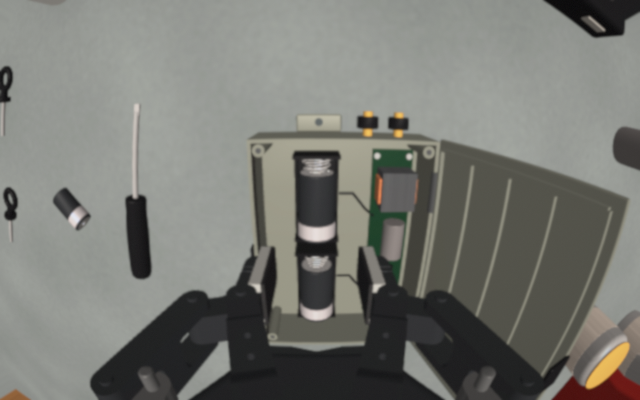

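The D cell lies in its holder between the walls, spring end at (317,163) and pale nub end at (316,232), level with the fitted cell beneath it. The lid leans out to about 1.83 rad, so I close the fingers and go over to its outer side.

servo_tool([
  [[0.4, 0, 0, 0.9, 0], [0.2, 0, 0, 0.9, 0], [0, 0, 0, 0.9, 0], [0, 0, -0.2, 0.3, 0], [0, -0.02, -0.9, 0, 0], [0, -0.02, -0.9, 0, 0], [0, -0.02, -0.9, 0, 0], [0, -0.02, -0.9, 0, 0], [0, -0.02, -0.8, 0, 0], [0, 0, 0, 0, 0], [0, 0, 0, 0, 0]],
], newtons=20)

```text
t: 12.8
eef_pos: [0.558, -0.2042, 0.2758]
tool_rot: [-0.001, 0.992, 0.124, -0.001]
contact_force: [0.4, -0.1, 0.2]
gripper_width: -0.0
grasp_force: 0.0
```

```bash
python3 - <<'E'
from h import *
o=bot.get_obs();c,p,d=cam('top');P=pts(c,d);th=np.radians(194.4)
R=np.array([[np.cos(th),-np.sin(th)],[np.sin(th),np.cos(th)]]);E=(P[...,:2]-[.5222,-.0531])@R*1000;z=P[...,2]*1000
print(o['t'],o['eef_pos'],o['gripper_width'],o['contact_force'])
for n,x in(('bay',-38.75),('old',51.25)):
    for dx in(-18,0,18):
        M=(d>0)&(abs(E[...,0]-x-dx)<6)&(abs(E[...,1]+22)<8); print(n,dx,M.sum(),np.percentile(z[M],90).round(1) if M.any() else 0)
save('t8.png',cv2.resize(p[110:310,320:520],None,fx=2.5,fy=2.5))
E
```

```text
12.8 [ 0.55803624 -0.20420243  0.27580677] -0.0004975910168243053 [ 0.3607624  -0.11719088  0.18247029]
bay -18 46 41.1
bay 0 45 40.3
bay 18 47 40.8
old -18 48 40.7
old 0 48 39.7
old 18 45 40.0
```

View pics/t8.png

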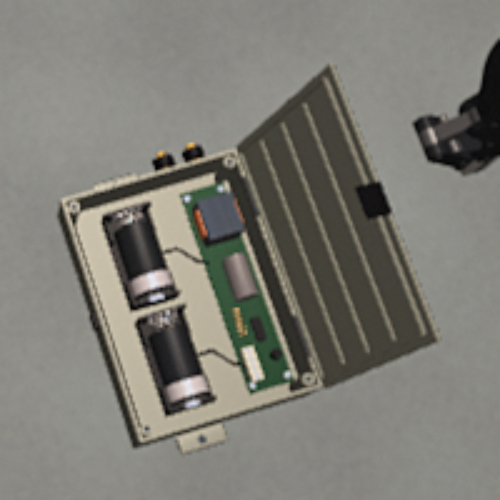

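The top view shows both cells seated alike, and depth gives equal tops. The gripper is clear outside the open lid. Now I descend and push the lid upright.

servo_tool([
  [[0, 0, 0, -0.8, 0], [0, 0, 0, -0.8, 0], [0, 0, 0, -0.55, 0], [0, -0.1, 0.39, 0, 0], [0, -0.1, 0.39, 0, 0], [0, -0.1, 0.39, 0, 0], [0, -0.1, 0.39, 0, 0], [0, 0, 0, 0, 0]],
])

```text
t: 13.65
eef_pos: [0.5433, -0.137, 0.193]
tool_rot: [-0.0, 0.992, 0.127, 0.001]
contact_force: [0.4, -0.2, -0.2]
gripper_width: 0.001
grasp_force: 0.0
```

servo_tool([
  [[0, -0.093, 0.363, -0.05, 0], [0, -0.093, 0.363, -0.05, 0], [0, -0.09, 0.35, -0.15, 0], [0, -0.09, 0.35, -0.15, 0], [0, -0.08, 0.31, -0.24, 0], [0, -0.08, 0.31, -0.24, 0], [0, 0, 0, 0, 0]],
])

```text
t: 14.35
eef_pos: [0.5202, -0.0566, 0.1545]
tool_rot: [-0.001, 0.992, 0.126, -0.002]
contact_force: [-0.1, 0.2, 0.3]
gripper_width: 0.001
grasp_force: 0.0
```

```bash
python3 - <<'E'
from h import *
o=bot.get_obs();c,p,d=cam('side');save('s9.png',p[40:300,200:520])
print(o['t'],o['eef_pos'],o['contact_force'])
E
```

```text
14.35 [ 0.5202012  -0.05656025  0.15454997] [-0.13047441  0.24881009  0.32111102]
```

View pics/s9.png

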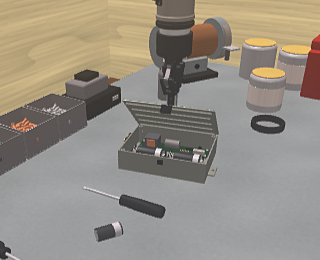

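The lid is about half shut, leaning over the tray with the fingers on its outer face. I follow the arc on down.

servo_tool([
  [[0, -0.06, 0.23, -0.31, 0], [0, -0.06, 0.23, -0.31, 0], [0, -0.04, 0.145, -0.36, 0], [0, -0.04, 0.145, -0.36, 0], [0, -0.012, 0.05, -0.3, 0], [0, -0.012, 0.05, -0.25, 0], [0, 0, 0, 0, 0], [0, 0, 0, 0, 0]],
])

```text
t: 15.2
eef_pos: [0.5128, -0.0252, 0.0807]
tool_rot: [0.0, 0.992, 0.125, -0.0]
contact_force: [0.1, -0.5, 0.6]
gripper_width: -0.0
grasp_force: 0.0
```

servo_tool([
  [[0, 0, 0, -0.05, 0], [0, 0, 0, -0.05, 0], [0, 0, 0, -0.05, 0], [0, 0, 0, -0.05, 0], [0, 0, 0, 0, 0]],
])

```text
t: 15.7
eef_pos: [0.5136, -0.0252, 0.0759]
tool_rot: [0.0, 0.992, 0.125, 0.001]
contact_force: [-9.2, -0.4, 32.0]
gripper_width: -0.0
grasp_force: 16.4
```

servo_tool([
  [[0, 0, 0, 0.15, 0], [0, 0, 0, 0.9, 0], [0, 0, 0, 0.9, 0], [0, 0, 0, 0.9, 0], [0, 0, -0.9, 0.5, 0], [0, 0, -0.9, 0, 0], [0, 0, -0.9, 0, 0], [0, 0, -0.9, 0, 0], [0, 0, -0.9, 0, 0], [0, 0, -0.9, 0, 0], [0, 0, -0.9, 0, 0], [0, 0, 0, 0, 0], [0, 0, 0, 0, 0]],
])

```text
t: 17.0
eef_pos: [0.5125, -0.2778, 0.2067]
tool_rot: [-0.0, 0.992, 0.124, -0.0]
contact_force: [-0.7, 0.8, 0.3]
gripper_width: 0.004
grasp_force: 0.0
```

```bash
python3 - <<'E'
from h import *
o=bot.get_obs();print(o['t'],o['eef_pos'],o['contact_force']);th=np.radians(194.4)
R=np.array([[np.cos(th),-np.sin(th)],[np.sin(th),np.cos(th)]])
for n in('top','side'):
    c,p,d=cam(n);P=pts(c,d);E=(P[...,:2]-[.5222,-.0531])@R*1000;z=P[...,2]*1000
    for y in range(-80,100,20):
        M=(d>0)&(abs(E[...,0])<85)&(abs(E[...,1]-y)<5)&(z>-10)&(z<150);print(n,y,M.sum(),np.percentile(z[M],[5,50,95]).round(1) if M.any() else 0)
    if n=='top':
        for nm,s,lo in(('C',np.s_[245:275,222:262],.01),('sd',np.s_[185:290,272:310],.008)):
            M=np.zeros(z.shape,bool);M[s]=1;M&=(z>lo*1e3)&(z<60)&(d>0);print(nm,cv2.minAreaRect(P[M][:,:2].astype(np.float32)*1000))
E
```

```text
17.0 [ 0.51253273 -0.2778237   0.20666851] [-0.71823885  0.82177683  0.31492035]
top -80 652 [-3.1  1.5 54.9]
top -60 443 [51.  54.3 57.5]
top -40 434 [51.9 54.6 57.7]
top -20 422 [52.  55.  57.6]
top 0 418 [51.9 54.8 57.7]
top 20 418 [51.7 54.7 57.3]
top 40 427 [52.3 54.9 57.4]
top 60 418 [50.6 53.8 56.7]
top 80 92 [49.9 52.8 56. ]
C ((473.9400939941406, 254.84703063964844), (49.75675582885742, 25.92666244506836), 57.89340591430664)
sd ((513.4680786132812, 159.4729461669922), (189.8975830078125, 25.674571990966797), 5.066397666931152)
side -80 946 [-1.5 24.5 53.3]
side -60 190 [52.  53.8 55.6]
side -40 150 [53.  54.3 55.7]
side -20 144 [53.2 54.3 55.5]
side 0 143 [53.1 54.2 55.6]
side 20 130 [52.8 54.1 55.5]
side 40 124 [52.9 54.1 55.4]
side 60 110 [52.3 53.3 54.7]
side 80 16 [51.3 52.7 53.7]
```

The lid is flat at 54 to 55 mm all over, so it is fully shut. The C cell and screwdriver haven't moved, and the robot is clear of everything.

```bash
python3 -c "
from station import bot; print(bot.hand_in())"
```

```text
the job is handed in; nothing more can be done
None
```

The D cell is seated in its bay, spring end first, and released; the lid measures fully shut, the C cell and screwdriver haven't moved (I didn't re-measure the insulators, which I never went near), and the job was handed in at about 17 s, though I viewed 11 pictures, one over the limit of 10.

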